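# Slide the receiver cup under the condenser

## Robot

A 6-joint arm with a two-finger parallel gripper is mounted at the origin on the work surface. World frame = base frame: x ahead of the robot, y to its left, z up, the work surface at z = 0. Lengths are in m, angles in rad, forces in N, time in s.
With the tool pointing down it reaches from about 0.25 to 0.775 m from the base axis. Payload 4 kg.
Tool frame: the origin (TCP) lies at the very end of the fingers, on their centre line; the grasp point (between the pads) lies 19 mm behind it; y points along the fingers, z is the direction in which the jaws open and shut, and the axes are right-handed (so a half turn about y gives the same grasp; the last joint's range is limited). The gripper opens to 85 mm and grips with 20 to 120 N. Pads are 22 mm wide; open, the fingers measure 114 mm over their backs; the gripper's body (76 mm by 85 mm) begins 54 mm behind the grasp point. The pads swing forward as they close: fully open they stand 13 mm farther back than shut.
Start: joints at [1.02, 0.087, 1.371, -0, 1.684, -0.103], TCP at [0.238, 0.496, 0.231] pointing down, gripper open.
Joint ranges: [-3.1, 3.1], [-0.76, 2.03], [0.27, 2.55], [-1.08, 4.22], [0.17, 2.65], [-2.57, 2.57]. Speed limits (rad/s): [2.79, 2.79, 3.14, 3.14, 3.14, 3.14].

## Interface

Orientations are given as a rotation vector (axis times angle).
In Python, from cell import r gives the robot as it stands.
- The arm moves only by the tool play_rows, never from a script. Its argument "increments" is a list of rows, each a list of 3 entries, a list of its own where there are three numbers: the turn, a rotation vector about the tool's x, y, z scaled (see below), then the shift along the tool's x, y, z scaled (see below), then the opening, from -1 (shut) to 1 (fully open). A call has 1 to 12 rows; each row is the pose to reach, as a shift and turn from the pose measured when the call began, along the tool's axes at that moment; what a row does not reach only later rows make up. The controller multiplies each number of a shift by 0.3 m and each number of a turn by pi/4 rad. A row lasts 1/10 s, in which the tool goes at most 50 mm and 8.59 degrees, less where a joint would pass 70% of its speed; a pose out of reach is approached as far as the arm can. A call with a number of a shift or a turn outside -1 to 1 is refused whole. A call with a gripper value outside its range is refused whole. The fingers move at their own pace and stop on an object; "grip_force" is the grip in N (left out, the last holds). Time passes only in rows, so rows that repeat a pose let the fingers close. It gives the time, the measured TCP pose, the force and the opening at its end, in the units of the state.
- r.read_state(): the state, without advancing time (a new reading comes with each control period).
- r.read_camera(name): name is "scene" or "top" or "wrist"; returns (picture, depth): 400x640x3 uint8, blue, green, red; 400x640 float32, m along the optical axis (not along the pixel's ray), 0 where there is no reading.
- r.calibration(name): a dict with "camera_matrix" (3x3 intrinsics, pixels), "xyz" and "orientation" of the camera in the world; the wrist camera has in their place "hand_eye" (4x4, takes a point from camera to tool coordinates, whose origin is the TCP and whose axes are the tool frame's). Camera axes: x right, y down, z forward; pixel columns grow to the right and rows downward; lengths in m; the calibration is good to about 2 mm. A picture is of the moment at which its call begins: read the wrist's pose just before it. calibration takes no time and is no camera call.
- r.hand_in(): hands the job in, once; it reports no verdict.
Trained networks look in the newest picture that a camera, given by its name, has taken for a name from the list of things; names that differ only in an ending like _2 or _b are one class to them, and where a whole thing is asked for, a point or a joint stands for the part that bears it (a point fixed in the world has none). Each returns a list of dicts, best first, with "p" (0 to 1); they miss things now and then, are a little off and sometimes report something else, mostly with a low value. They report only what shows in the picture. A call takes as long as a camera call. They do not tell look-alikes from the thing itself.
- r.spot_in(camera, label): "point" ([column, row] in pixels, amid what is visible of it).
- r.landmark_of(camera, label): "point" ([column, row] in pixels: a listed point, or the origin of a listed thing).
The state is a dict: "time": time; "joint_pos": joint angles; "dq": joint speeds; "effort": joint torques, N m; "position": TCP position; "eef_rot": TCP orientation; "force": force on the tool from outside, world axes, zero at the start; "ft_torque": the same for the moment, N m; "gripper_width": opening from 0.0 (shut) to 1.0 (fully open).
Only numpy, scipy, OpenCV 4.12 (cv2) and the standard library are available. Lean on these libraries where they do the work, as an engineer would, in place of code of your own. Each camera call takes 0.05 s, during which the arm holds its last target.

## Task

Get the condenser ready for its next run: take the receiver slide with the low cup by its upright black grip and run it, cup first, through the gap under the condenser trough from the grip's side, until the cup stands right below the spout on the far side and the slide lies flat on the bench with its grip still on the near side; then let go. Keep the slide roughly level throughout, and leave the slide with the tall cylinder where it is.

Things in the scene. Friction and masses are not known exactly. Their poses are not given: they have to be found in the camera images.
- slide: Low-cup slide, loose, 0.2-0.4 kg: alu plate 64 (x) x 170 (y) x 6 mm, low steel cup (dia 46, rim 42 mm above bench) at one end, upright black grip block at the other. Origin: plate underside below cup axis. +y: from grip to cup, within 0.2 rad of world +y. Plate y -145..+25; block centre y -130, 16 (x) x 24 (y), top 66 mm up. Starts right of the robot; either slide may be the nearer one.
- slide_grip (a point): Middle of the low-cup slide's grip block, at x 0, y -130, z 45 mm of slide, same axes. Can be gripped here from above, fingers closing along the slide's x across 16 mm.
- condenser: Fixed cream trough, x -120..+140, y -80..-30 mm, underside 60, top 104 (stubs 122) mm up. Below it a gap x -48..+48 between legs, 60 high, along y; pump housing beside the +x leg. Steel spout from the far (+y) face bends down, mouth 63 mm up. Origin: on the bench below the mouth; slide's origin belongs here, grip then 50 mm before the trough. Push along +y (within 0.25 rad of world +y).
- tall_slide: The other slide, to be left alone: same plate, grip block, axes and origin, but with a tall steel cylinder (dia 40, top 126 mm above the bench) instead of the low cup; too tall for the gap.
There are look-alikes about, which are no part of the job. Leave any blue or pink look-alike of the slide alone.

How it is judged:
By the outcome, as a careful person would: the job done as asked, in the order asked, and still so for the second after the job is handed in, with the robot touching nothing.
It also fails if it takes over 50 s, if anything falls off the work surface, if the arm or the gripper's body presses on something with over 40 N, if the wrist force passes 120 N, or if a joint passes its speed limit or range.

## Working session

There is one attempt and no reset: what is moved stays moved. The work goes in short steps, Python scripts to look and compute and a tool call to move; the robot and the scene stay as the last step left them, time stands still between calls to the robot, and variables do not carry over. Pictures are saved under pics/ and viewed, and the job is handed in when it is done.

Besides the shell and the picture viewer there is one more tool, called after ">>>" by a JSON object that holds its "fn" and its "kwargs", one argument or row to a line. play_rows: Moves the arm, as the interface text tells. Shifts and turns lie within -1 to 1; 1 stands for 0.3 m of shift or pi/4 rad of turn. Its arguments: {"type":"object","properties":{"increments":{"type":"array"},"grip_force":{"type":"number"}},"required":["increments"]}

```bash
ls; mkdir -p pics; cat > h.py <<'E'
from cell import r
import numpy as np, cv2
from scipy.spatial.transform import Rotation as R
def cam(name):
    c=r.calibration(name); K=np.array(c["camera_matrix"])
    if "hand_eye" in c:
        s=r.read_state(); T=np.eye(4);T[:3,:3]=R.from_rotvec(s["eef_rot"]).as_matrix();T[:3,3]=s["position"]
        return K,T@np.array(c["hand_eye"])
    o=np.array(c["orientation"]);T=np.eye(4)
    T[:3,:3]=o if o.shape==(3,3) else R.from_rotvec(o).as_matrix()
    T[:3,3]=c["xyz"]; return K,T
def px2w(K,T,u,v,d): return (T@np.r_[np.linalg.inv(K)@[u*d,v*d,d],1])[:3]
def onplane(K,T,u,v,z):
    ray=T[:3,:3]@np.linalg.inv(K)@[u,v,1]; o=T[:3,3]; return o+ray*(z-o[2])/ray[2]
def proj(K,T,p):
    q=np.linalg.inv(T)@np.r_[p,1]; q=K@q[:3]; return q[:2]/q[2]
E
python3 - <<'E'
from h import *
for n in ["scene","top"]:
    print(r.calibration(n))
    im,d=r.read_camera(n); cv2.imwrite(f"pics/{n}0.png",im); np.save(f"{n}0.npy",d)
    for l in ["slide","slide_grip","condenser","tall_slide"]:
        print(n,l,"spot",r.spot_in(n,l),"lm",r.landmark_of(n,l))
print(r.read_state())
E
```

```text
pics
{'camera_matrix': array([[470.88430589,   0.        , 324.25812148],
       [  0.        , 470.88430589, 197.34933511],
       [  0.        ,   0.        ,   1.        ]]), 'xyz': array([ 1.17204853, -0.20341565,  0.67314903]), 'orientation': array([-1.90724197, -1.41535337,  0.67514584])}
scene slide spot [{'point': [216.2, 224.6], 'p': 0.92}, {'point': [152.1, 183.7], 'p': 0.82}, {'point': [318.6, 175.1], 'p': 0.68}] lm [{'point': [324.4, 194.8], 'p': 0.94}, {'point': [247.2, 219.2], 'p': 0.76}]
scene slide_grip spot [{'point': [153.4, 184.1], 'p': 0.96}, {'point': [318.6, 178.4], 'p': 0.85}, {'point': [214.3, 225.4], 'p': 0.69}] lm [{'point': [132.4, 157.0], 'p': 0.89}, {'point': [181.5, 218.7], 'p': 0.87}, {'point': [318.0, 145.4], 'p': 0.87}]
scene condenser spot [{'point': [466.6, 191.0], 'p': 0.94}] lm [{'point': [473.5, 200.6], 'p': 0.64}]
scene tall_slide spot [{'point': [244.9, 282.2], 'p': 0.67}] lm [{'point': [264.6, 278.0], 'p': 0.78}]
{'camera_matrix': array([[507.54549143,   0.        , 319.10332691],
       [  0.        , 507.54549143, 204.13836145],
       [  0.
[... 854 characters left out ...]
}] lm [{'point': [394.7, 152.5], 'p': 0.66}]
{'time': 0.9, 'joint_pos': array([ 1.01985260e+00,  8.71994589e-02,  1.37068619e+00, -2.95949459e-06,
        1.68360862e+00, -1.03120121e-01]), 'dq': array([ 0.00364557, -0.00174281,  0.00068087, -0.00110673, -0.00080266,
       -0.00047344]), 'effort': array([ 4.51348706e-04, -3.51726258e+01, -3.13462651e+01, -1.62612359e-04,
        2.59330545e-04,  7.57642226e-06]), 'position': array([0.23817722, 0.49577378, 0.23134819]), 'eef_rot': array([-1.5420247 ,  0.35115567, -0.35121006]), 'force': array([ 0.11032321, -0.05434985,  0.44175995]), 'ft_torque': array([ 1.94467252e-02, -4.80088243e-05,  3.27782077e-02]), 'gripper_width': 1.0020866662145533}
```

View pics/scene0.png

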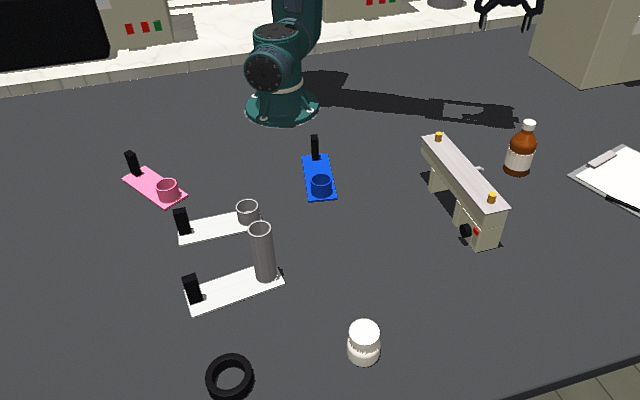

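View pics/top0.png

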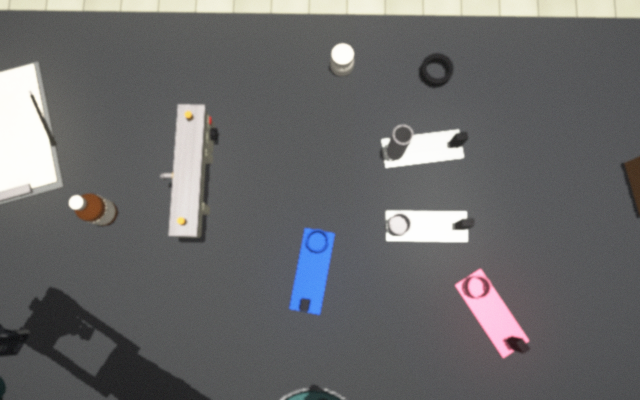

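Candidates for the slide in the top view: the silver low-cup slide at (427,227), the tall-cylinder slide at (423,148), blue at (312,270) and pink at (493,313). By the description I choose the silver one with the low cup at (427,227). Next I'll measure it and check a close crop.

```bash
python3 - <<'E'
from h import *
K,T=cam("top"); im=cv2.imread("pics/top0.png"); d=np.load("top0.npy")
cv2.imwrite("pics/crop0.png",cv2.resize(im[110:260,360:500],None,fx=5,fy=4))
cv2.imwrite("pics/cropc.png",cv2.resize(im[85:255,120:240],None,fx=4,fy=3.5))
vv,uu=np.mgrid[:400,:640]
P=np.stack([(uu-K[0,2])/K[0,0]*d,(vv-K[1,2])/K[1,1]*d,d],-1)@T[:3,:3].T+T[:3,3]
np.save("P.npy",P)
print("table z",np.median(P[300:390,420:460,2]), np.median(P[80:120,250:320,2]))
# slide plates: bright pixels
g=im.min(2)
for name,(r0,r1,c0,c1) in dict(slide=(195,255,375,480),tall=(120,175,372,480)).items():
    m=np.zeros(g.shape,np.uint8); m[r0:r1,c0:c1]=(g[r0:r1,c0:c1]>150)
    cn=max(cv2.findContours(m,0,2)[0],key=cv2.contourArea)
    w=np.array([onplane(K,T,*p[0],0.006)[:2] for p in cn])
    rc=cv2.minAreaRect(w.astype(np.float32)*1000); print(name,rc)
    sub=P[r0:r1,c0:c1]; 
    for lo,hi in((.03,.05),(.055,.075),(.1,.14)):
        q=sub[(sub[...,2]>lo)&(sub[...,2]<hi)]; 
        if len(q): print(lo,hi,len(q),q[:,:2].mean(0).round(4),q[:,:2].min(0).round(3),q[:,:2].max(0).round(3))
# condenser top
sub=P[90:250,140:230]; rgb=im[90:250,140:230]
m=(sub[...,2]>.09)&(sub[...,2]<.115)
q=sub[m]; print("top",len(q),np.median(q[:,2]),cv2.minAreaRect((q[:,:2]*1000).astype(np.float32)))
m=(sub[...,2]>.118); q=sub[m];print("stubs",q.round(3)[:, :][::5])
for u,v in((162,176),(164,176),(166,176),(168,176),(170,176)): print(u,v,P[v,u].round(4))
E
```

```text
table z 0.00011804659480774138 0.0003612219899250535
slide ((438.81170654296875, -226.10975646972656), (67.56716918945312, 173.4430694580078), 1.0935226678848267)
0.03 0.05 172 [ 0.4373 -0.1871] [ 0.415 -0.308] [ 0.46  -0.144]
0.055 0.075 113 [ 0.4384 -0.2955] [ 0.431 -0.309] [ 0.447 -0.284]
tall ((619.4885864257812, -218.05442810058594), (92.04698181152344, 173.8187713623047), 8.34565544128418)
0.03 0.05 125 [ 0.6001 -0.2084] [ 0.578 -0.302] [ 0.622 -0.141]
0.055 0.075 218 [ 0.6062 -0.2273] [ 0.578 -0.302] [ 0.626 -0.141]
0.1 0.14 253 [ 0.5972 -0.1609] [ 0.578 -0.18 ] [ 0.619 -0.141]
top 3635 0.10415093011204923 ((528.9476928710938, 269.20538330078125), (264.77325439453125, 80.54043579101562), 0.1195952296257019)
stubs [[ 0.292 -0.02   1.064]
 [ 0.639  0.257  0.125]
 [ 0.639  0.256  0.12 ]
 [ 0.636  0.257  0.122]
 [ 0.634  0.261  0.122]
 [ 0.634  0.251  0.122]
 [ 0.631  0.254  0.124]
 [ 0.629  0.26   0.124]
 [ 0.631  0.251  0.121]
 [ 0.629  0.254  0.119]
 [ 0.292 -0.02   1.064]
 [ 0.292 -0.02   1.064]
 [ 0.292 -0.02   1.064]
 [ 0.292 -0.02   1.064]
 [ 0.292 -0.02   1.064]
 [ 0.292 -0.02   1.064]
 [ 0.292 -0.02   1.064]
 [ 0.292 -0.02   1.064]
 [ 0.292 -0.02   1.064]
 [ 0.292 -0.02   1.064]
 [ 0.429  0.256  0.123]
 [ 0.427  0.261  0.119]
 [ 0.427  0.251  0.122]
 [ 0.425  0.256  0.122]
 [ 0.423  0.264  0.12 ]
 [ 0.423  0.254  0.124]
 [ 0.421  0.261  0.124]
 [ 0.421  0.251  0.125]
 [ 0.419  0.256  0.123]
 [ 0.417  0.258  0.122]
 [ 0.292 -0.02   1.064]
 [ 0.292 -0.02   1.064]]
162 176 [0.5173 0.3106 0.0869]
164 176 [0.5157 0.3041 0.0941]
166 176 [0.5171 0.3021 0.0882]
168 176 [0.5161 0.2966 0.093 ]
170 176 [0.5167 0.2934 0.0907]
```

```bash
python3 - <<'E'
from h import *
a=cv2.imread("pics/crop0.png");b=cv2.imread("pics/cropc.png");print(a.shape,b.shape)
im=cv2.imread("pics/scene0.png");cv2.imwrite("pics/crops.png",cv2.resize(im[110:260,400:540],None,fx=4,fy=4))
E
```

```text
(600, 700, 3) (595, 480, 3)
```

View pics/crop0.png

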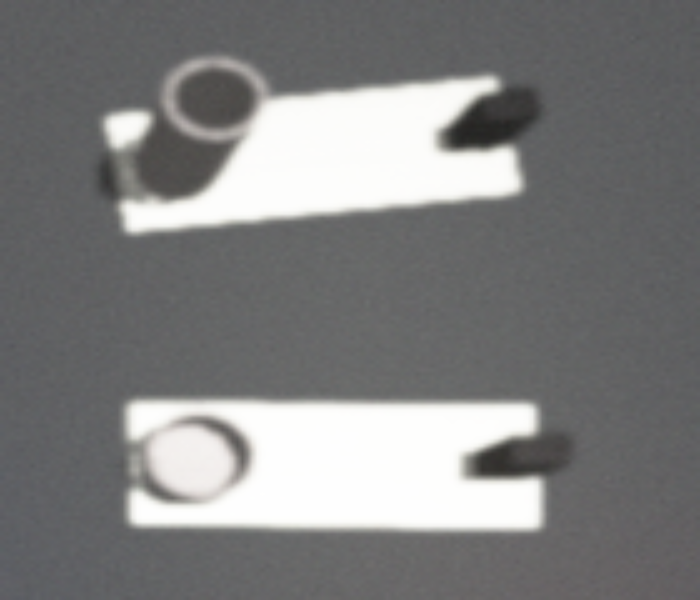

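View pics/cropc.png

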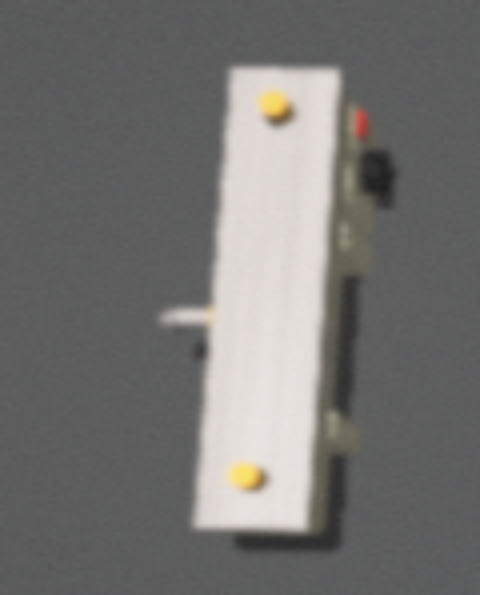

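View pics/crops.png

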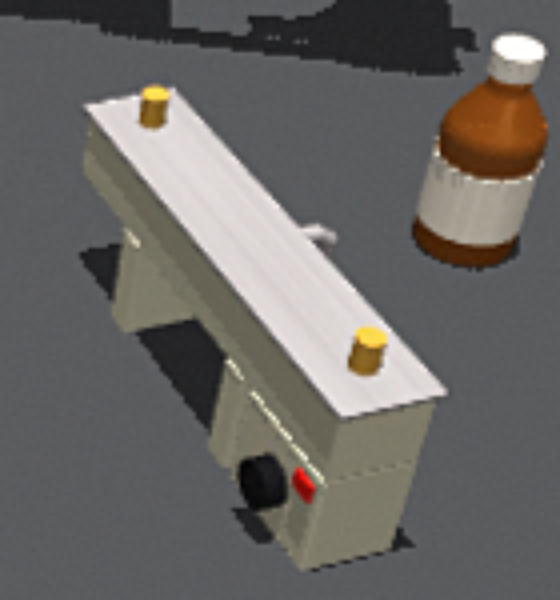

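```bash
python3 - <<'E'
from h import *
K,T=cam("top"); im=cv2.imread("pics/top0.png"); P=np.load("P.npy")
print(R.from_matrix(T[:3,:3]).as_matrix().round(3))
g=im.min(2).astype(int)
m=np.zeros(g.shape,np.uint8); m[90:250,150:225]=(g[90:250,150:225]>125)
m[:, :]=cv2.morphologyEx(m,cv2.MORPH_CLOSE,np.ones((13,13)))
m=cv2.morphologyEx(m,cv2.MORPH_OPEN,np.ones((9,9)))
cn=max(cv2.findContours(m,0,2)[0],key=cv2.contourArea)
rc=cv2.minAreaRect(cn.astype(np.float32)); print(rc)
w=np.array([onplane(K,T,*p[0],0.104)[:2] for p in cn])
def fit(w):
    rc=cv2.minAreaRect((w*1000).astype(np.float32)); return rc,cv2.boxPoints(rc).round(1).tolist()
print("cond",fit(w))
# stubs colour
hsv=cv2.cvtColor(im,cv2.COLOR_BGR2HSV); y=cv2.inRange(hsv,(15,120,120),(35,255,255)); y[:, :150]=0;y[:,230:]=0
n,_,st,ce=cv2.connectedComponentsWithStats(y)
for i in range(1,n):
    if st[i,4]>15: print("stub",st[i],onplane(K,T,*ce[i],0.12))
# slide
m=np.zeros(g.shape,np.uint8); m[195:255,375:480]=(g[195:255,375:480]>150)
m=cv2.morphologyEx(m,cv2.MORPH_CLOSE,np.ones((5,5)))
cn=max(cv2.findContours(m,0,2)[0],key=cv2.contourArea)
w=np.array([onplane(K,T,*p[0],0.006)[:2] for p in cn])
print("slide",fit(w))
sub=P[195:255,375:480]
q=sub[(sub[...,2]>.058)&(sub[...,2]<.072)];print("grip top",fit(q[:,:2]), np.median(q,0))
q=sub[(sub[...,2]>.036)&(sub[...,2]<.05)&(sub[...,1]>-.22)];print("rim",cv2.minEnclosingCircle((q[:,:2]*1000).astype(np.float32)),len(q))
# scene cam
K,T=cam("scene");d=np.load("scene0.npy"); im=cv2.imread("pics/scene0.png")
vv,uu=np.mgrid[:400,:640]
P=np.stack([(uu-K[0,2])/K[0,0]*d,(vv-K[1,2])/K[1,1]*d,d],-1)@T[:3,:3].T+T[:3,3]
q=P[(P[...,2]>.099)&(P[...,2]<.109)&(P[...,0]>.35)&(P[...,0]<.7)&(P[...,1]>.15)&(P[...,1]<.35)]; print("cond scene",len(q),fit(q[:,:2]))
hsv=cv2.cvtColor(im,cv2.COLOR_BGR2HSV); y=cv2.inRange(hsv,(15,120,120),(35,255,255))
n,_,st,ce=cv2.connectedComponentsWithStats(y)
for i in range(1,n):
    if st[i,4]>15: print("stub",st[i],onplane(K,T,*ce[i],0.116))
q=P[(P[...,2]>.060)&(P[...,2]<.069)&(P[...,0]>.4)&(P[...,0]<.47)&(P[...,1]>-.32)&(P[...,1]<-.26)]; print("grip scene",len(q),fit(q[:,:2]))
q=P[(P[...,2]>.037)&(P[...,2]<.046)&(P[...,0]>.4)&(P[...,0]<.47)&(P[...,1]>-.22)&(P[...,1]<-.12)]; print("rim scene",len(q),cv2.minEnclosingCircle((q[:,:2]*1000).astype(np.float32)))
q=P[(P[...,2]>.05)&(P[...,2]<.1)&(P[...,0]>.48)&(P[...,0]<.55)&(P[...,1]>.29)&(P[...,1]<.35)]; print("spout",q.round(3))
E
```

```text
[[ 0.022 -0.984  0.176]
 [-1.    -0.019  0.018]
 [-0.015 -0.176 -0.984]]
((186.1297607421875, 169.97885131835938), (29.865568161010742, 133.78176879882812), 3.2704880237579346)
cond (((529.2379150390625, 258.3570556640625), (265.62506103515625, 58.55409240722656), 0.38879022002220154), [[396.20001220703125, 286.70001220703125], [396.6000061035156, 228.1999969482422], [662.2000122070312, 230.0], [661.7999877929688, 288.5]])
stub [186 112   6   7  33] [0.63286469 0.25669589 0.12      ]
stub [178 218   7   6  32] [0.4237692  0.25632935 0.12      ]
slide (((438.8117370605469, -226.1097412109375), (67.56718444824219, 173.44308471679688), 1.0935331583023071), [[403.3999938964844, -140.0], [406.70001220703125, -313.5], [474.20001220703125, -312.20001220703125], [470.8999938964844, -138.8000030517578]])
grip top (((438.9620361328125, -296.5362548828125), (14.77386474609375, 25.415157318115234), 0.04722516983747482), [[431.6000061035156, -283.79998779296875], [431.6000061035156, -309.20001220703125], [446.3999938964844, -309.20001220703125], [446.29998779296875, -283.79998779296875]]) [ 0.438
[... 1057 characters left out ...]
0.09 ]
 [0.521 0.303 0.091]
 [0.52  0.307 0.089]
 [0.519 0.31  0.088]
 [0.52  0.312 0.088]
 [0.518 0.315 0.086]
 [0.521 0.299 0.089]
 [0.523 0.3   0.091]
 [0.524 0.302 0.091]
 [0.522 0.306 0.089]
 [0.522 0.308 0.088]
 [0.52  0.312 0.086]
 [0.521 0.314 0.086]
 [0.521 0.302 0.086]
 [0.522 0.304 0.086]
 [0.523 0.305 0.087]
 [0.522 0.309 0.085]
 [0.522 0.311 0.085]
 [0.521 0.314 0.084]
 [0.521 0.317 0.083]
 [0.521 0.305 0.083]
 [0.52  0.309 0.081]
 [0.523 0.309 0.083]
 [0.521 0.313 0.081]
 [0.522 0.314 0.082]
 [0.518 0.311 0.076]
 [0.522 0.31  0.08 ]
 [0.521 0.313 0.079]
 [0.523 0.314 0.079]
 [0.523 0.31  0.078]
 [0.522 0.313 0.077]
 [0.524 0.314 0.078]
 [0.522 0.314 0.074]
 [0.522 0.316 0.073]]
```

```bash
python3 - <<'E'
from h import *
s=r.read_state(); M=R.from_rotvec(s["eef_rot"]).as_matrix(); print(M.round(3), s["time"])
print(np.array(r.calibration("wrist")["hand_eye"]).round(3))
P=np.load("P.npy"); im=cv2.imread("pics/top0.png")
b=(im[...,0].astype(int)-im[...,2]>100); q=P[b]; q=q[q[:,2]<.06]; print("blue",q.min(0),q.max(0))
E
```

```text
[[ 0.901  0.     0.433]
 [-0.433  0.     0.901]
 [ 0.    -1.     0.   ]] 0.9
[[-0.     0.965  0.261 -0.065]
 [ 0.    -0.261  0.965 -0.142]
 [ 1.     0.    -0.    -0.   ]
 [ 0.     0.     0.     1.   ]]
blue [ 0.25333043 -0.03343262 -0.00347504] [0.4301906  0.05667772 0.05457162]
```

The close crop shows the silver slide: open low cup at about (398,225), black grip at about (461,224). The taller cylinder is the other one, at (402,135). So the choice stands. I'm moving over towards the slide and turning the jaws to close along world x.

>>> {"fn": "play_rows", "kwargs": {
  "increments": [
    [[0,0.76,0],[0.9,0,-0.95],1],
    [[0,0.76,0],[0.9,0,-0.95],1],
    [[0,0.76,0],[0.9,0,-0.95],1],
    [[0,0.76,0],[0.9,0,-0.95],1],
    [[0,0.76,0],[0.9,0,-0.95],1],
    [[0,0.76,0],[0.9,0,-0.95],1],
    [[0,0.76,0],[0.9,0,-0.95],1],
    [[0,0.76,0],[0.9,0,-0.95],1],
    [[0,0.76,0],[0.9,0,-0.95],1],
    [[0,0.76,0],[0.9,0,-0.95],1]
  ]
}}

```text
time: 1.9
position: [0.3583, 0.1214, 0.2315]
eef_rot: [-1.411, 0.816, -0.816]
force: [-0.3, 0.0, -0.7]
gripper_width: 0.999
```

```bash
cat >> h.py <<'E'
def delta(p,yaw):
    s=r.read_state(); M=R.from_rotvec(s["eef_rot"]).as_matrix()
    c,sn=np.cos(yaw),np.sin(yaw)
    z=np.array([c,sn,0]);y=np.array([0,0,-1.]);D=np.stack([np.cross(y,z),y,z],1)
    print("t",s["time"],"pos",s["position"].round(4),"yaw",np.arctan2(M[1,2],M[0,2]).round(4),"F",s["force"].round(1),"w",round(s["gripper_width"],3))
    print("turn",(R.from_matrix(M.T@D).as_rotvec()/(np.pi/4)).round(4),"shift",(M.T@(np.array(p)-s["position"])/.3).round(4))
E
python3 -c "
from h import *
delta((.439,-.295,.23),.012)"
```

```text
t 1.9 pos [0.3583 0.1214 0.2315] yaw 0.523 F [-0.3  0.  -0.7] w 0.999
turn [-0.0007  0.6506 -0.001 ] shift [ 1.3367  0.0038 -0.4602]
```

>>> {"fn": "play_rows", "kwargs": {
  "increments": [
    [[0,0.65,0],[0.9,0,-0.3],1],
    [[0,0.65,0],[0.9,0,-0.3],1],
    [[0,0.65,0],[0.9,0,-0.3],1],
    [[0,0.65,0],[0.9,0,-0.3],1],
    [[0,0.65,0],[0.9,0,-0.3],1],
    [[0,0.65,0],[0.9,0,-0.3],1],
    [[0,0.65,0],[0.9,0,-0.3],1],
    [[0,0.65,0],[0.9,0,-0.3],1]
  ]
}}

```text
time: 2.7
position: [0.4157, -0.1562, 0.2309]
eef_rot: [-1.214, 1.201, -1.197]
force: [-0.2, 0.3, -0.2]
gripper_width: 1.001
```

```bash
python3 -c "
from h import *
delta((.439,-.295,.17),.012)
K,T=cam('wrist');im,d=r.read_camera('wrist');cv2.imwrite('pics/w1.png',im)
vv,uu=np.mgrid[:400,:640]
P=np.stack([(uu-K[0,2])/K[0,0]*d,(vv-K[1,2])/K[1,1]*d,d],-1)@T[:3,:3].T+T[:3,3]
np.save('Pw.npy',P)
L=[r.landmark_of('wrist','slide_grip'),r.landmark_of('wrist','slide')]
print(L)
for l,z in zip(L,(.045,0)):
  for e in l: print(onplane(K,T,*e['point'],z).round(4))
"
```

```text
t 2.7 pos [ 0.4157 -0.1562  0.2309] yaw 0.0138 F [-0.2  0.3 -0.2] w 1.001
turn [ 0.0007  0.0024 -0.0032] shift [0.4641 0.2017 0.0712]
[[{'point': [158.4, 354.6], 'p': 0.96}, {'point': [335.7, 291.9], 'p': 0.83}], [{'point': [304.1, 38.0], 'p': 0.96}, {'point': [244.6, 295.2], 'p': 0.56}, {'point': [331.9, 181.6], 'p': 0.55}]]
[ 0.2088 -0.3928  0.045 ]
[ 0.4413 -0.2957  0.045 ]
[3.992e-01 1.000e-04 0.000e+00]
[ 0.3155 -0.3308  0.    ]
[ 0.4351 -0.165   0.    ]
```

View pics/w1.png

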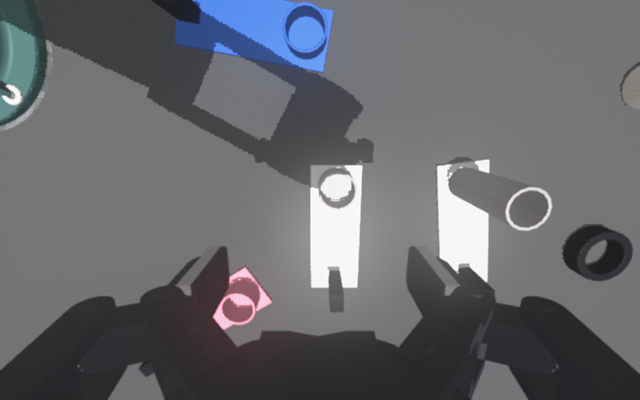

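The wrist view confirms the choice: grip at (336,290), cup at (336,186), tall cylinder well to the right at (530,207). Moving over the grip, then down.

>>> {"fn": "play_rows", "kwargs": {
  "increments": [
    [[0,0,0],[0.465,0.2,0.075],0.1],
    [[0,0,0],[0.465,0.2,0.075],0.1],
    [[0,0,0],[0.465,0.2,0.075],0.1],
    [[0,0,0],[0.465,0.35,0.075],0.1],
    [[0,0,0],[0.465,0.35,0.075],0.1],
    [[0,0,0],[0.465,0.35,0.075],0.1],
    [[0,0,0],[0.465,0.45,0.075],0.1],
    [[0,0,0],[0.465,0.45,0.075],0.1]
  ]
}}

```text
time: 3.65
position: [0.4402, -0.2927, 0.0963]
eef_rot: [-1.216, 1.197, -1.194]
force: [-0.2, 1.0, -0.9]
gripper_width: 0.549
```

```bash
python3 -c "
from h import *
delta((.439,-.2955,.031),.013)
K,T=cam('wrist');im,d=r.read_camera('wrist');cv2.imwrite('pics/w2.png',im)
s=r.read_state();M=R.from_rotvec(s['eef_rot']).as_matrix()
for z in(.066,.031): print(proj(K,T,[s['position'][0],s['position'][1],z]), proj(K,T,[.439,-.2955,z]))
"
```

```text
t 3.65 pos [ 0.4402 -0.2927  0.0963] yaw 0.018 F [-0.2  1.  -0.9] w 0.549
turn [ 0.0006  0.0063 -0.0031] shift [ 0.0097  0.2177 -0.0041]
[316.90745636 231.09052532] [314.00240351 234.20355347]
[317.001036   214.13793857] [314.54634341 216.80939964]
```

View pics/w2.png

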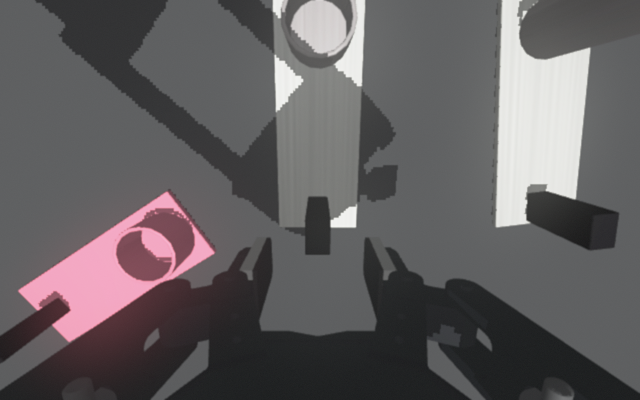

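Block top is centred between the fingers, around (317,240). Going down and closing.

>>> {"fn": "play_rows", "kwargs": {
  "increments": [
    [[0,0,0],[0.015,0.12,0],0.1],
    [[0,0,0],[0.015,0.215,0],0.1],
    [[0,0,0],[0.015,0.215,0],0.1],
    [[0,0,0],[0.015,0.215,0],0.1],
    [[0,0,0],[0.015,0.215,0],-1],
    [[0,0,0],[0.015,0.215,0],-1],
    [[0,0,0],[0.015,0.215,0],-1],
    [[0,0,0],[0.015,0.215,0],-1],
    [[0,0,0],[0.015,0.215,0],-1],
    [[0,0,0],[0.015,0.215,0],-1]
  ],
  "grip_force": 60
}}

```text
time: 4.7
position: [0.4422, -0.2991, 0.036]
eef_rot: [-1.216, 1.192, -1.2]
force: [-0.2, 0.9, 5.6]
gripper_width: 0.179
```

```bash
python3 -c "
from h import *
delta((.475,-.2,.032),.0)
K,T=cam('wrist');im,d=r.read_camera('wrist');cv2.imwrite('pics/w3.png',im)
"
```

```text
t 4.7 pos [ 0.4422 -0.2991  0.036 ] yaw 0.0179 F [-0.2  0.9  5.6] w 0.179
turn [-0.0057  0.0228  0.0029] shift [-0.3284  0.0131  0.115 ]
```

View pics/w3.png

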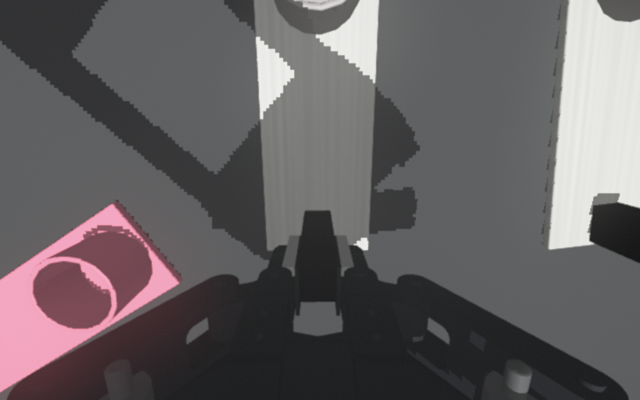

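Held: 15 mm opening on the 16 mm block. Now I slide it along the bench, first moving sideways to pass between the blue slide and the tall slide.

>>> {"fn": "play_rows", "kwargs": {
  "increments": [
    [[0,0.005,0],[-0.03,0,0.03],-1],
    [[0,0.01,0],[-0.09,0,0.07],-1],
    [[0,0.015,0],[-0.16,0,0.11],-1],
    [[0,0.02,0],[-0.23,0,0.15],-1],
    [[0,0.02,0],[-0.3,0,0.18],-1],
    [[0,0.02,0],[-0.38,0,0.2],-1],
    [[0,0.02,0],[-0.46,0,0.205],-1],
    [[0,0.02,0],[-0.54,0,0.21],-1],
    [[0,0.02,0],[-0.62,0,0.21],-1],
    [[0,0.02,0],[-0.7,0,0.21],-1],
    [[0,0.02,0],[-0.77,0,0.21],-1],
    [[0,0.02,0],[-0.8,0,0.21],-1]
  ]
}}

```text
time: 5.95
position: [0.5012, -0.0563, 0.0361]
eef_rot: [-1.209, 1.201, -1.21]
force: [0.4, -3.5, 0.1]
gripper_width: 0.18
```

```bash
cat > look.py <<'E'
from h import *
import sys
t=sys.argv[1]
delta(eval(sys.argv[2]),.0)
for n in ("top","scene"):
    K,T=cam(n);im,d=r.read_camera(n);cv2.imwrite(f'pics/{n}{t}.png',im)
    np.save(f"{n}{t}.npy",d)
    vv,uu=np.mgrid[:400,:640]
    P=np.stack([(uu-K[0,2])/K[0,0]*d,(vv-K[1,2])/K[1,1]*d,d],-1)@T[:3,:3].T+T[:3,3]
    np.save(f"P{n}{t}.npy",P)
a=cv2.imread(f'pics/top{t}.png')[60:280,120:520]; b=cv2.imread(f'pics/scene{t}.png')[100:320,120:540]
cv2.imwrite(f'pics/both{t}.png',np.vstack([cv2.resize(a,(520,286)),cv2.resize(b,(546,286))[:,:520]]))
E
python3 look.py A "(.519,.0,.036)"
```

```text
t 5.95 pos [ 0.5012 -0.0563  0.0361] yaw 0.0043 F [ 0.4 -3.5  0.1] w 0.18
turn [-0.0065  0.0054  0.0033] shift [-0.1874  0.      0.0602]
```

View pics/bothA.png

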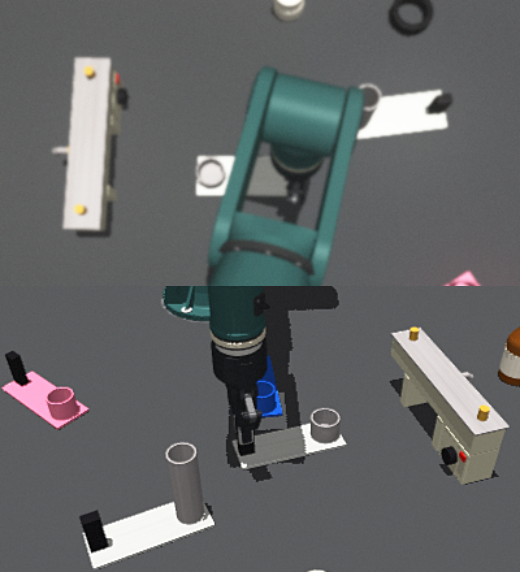

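The slide is flat and in the grip, heading for the gap, and the blue and tall slides are untouched. Measuring the cup relative to the tool.

```bash
cat > meas.py <<'E'
from h import *
import sys
t,ya,yb,xa,xb=sys.argv[1],*map(float,sys.argv[2:6])
for n in("top","scene"):
    P=np.load(f"P{n}{t}.npy")
    b=(P[...,0]>xa)&(P[...,0]<xb)&(P[...,1]>ya)&(P[...,1]<yb)
    q=P[b&(P[...,2]>.037)&(P[...,2]<.047)]
    if len(q)>5: print(n,"rim",len(q),cv2.minEnclosingCircle((q[:,:2]*1000).astype(np.float32)))
    q=P[b&(P[...,2]>.003)&(P[...,2]<.010)]
    if len(q)>5: print(n,"plate",q[:,:2].min(0),q[:,:2].max(0),cv2.minAreaRect((q[:,:2]*1000).astype(np.float32)))
E
python3 meas.py A 0 .12 .45 .56; python3 -c "
from h import *
print(r.read_state()['position'])"
```

```text
top rim 107 ((499.0791931152344, 75.73407745361328), 22.998279571533203)
top plate [4.50137262e-01 3.91573822e-05] [0.55947654 0.11879815] ((504.8257141113281, 59.51811218261719), (108.83887481689453, 119.1841812133789), 0.9718500375747681)
scene rim 146 ((498.2589416503906, 76.69781494140625), 24.858762741088867)
scene plate [4.50144283e-01 1.05387150e-04] [0.55909597 0.11968456] ((504.6302185058594, 59.91792678833008), (119.57754516601562, 108.94017791748047), 89.94548797607422)
[ 0.50115973 -0.05593396  0.03603684]
```

>>> {"fn": "play_rows", "kwargs": {
  "increments": [
    [[0,0.013,0],[-0.03,0,0.02],-1],
    [[0,0.013,0],[-0.08,0,0.04],-1],
    [[0,0.013,0],[-0.14,0,0.055],-1],
    [[0,0.013,0],[-0.2,0,0.062],-1],
    [[0,0.013,0],[-0.26,0,0.062],-1],
    [[0,0.013,0],[-0.31,0,0.062],-1],
    [[0,0.013,0],[-0.34,0,0.062],-1],
    [[0,0.013,0],[-0.34,0,0.062],-1]
  ]
}}

```text
time: 6.85
position: [0.5194, 0.0473, 0.0361]
eef_rot: [-1.202, 1.211, -1.215]
force: [0.9, 1.4, 0.8]
gripper_width: 0.181
```

```bash
python3 look.py B "(.519,.1813,.036)"; python3 meas.py B .1 .22 .46 .565
```

```text
t 6.85 pos [0.5194 0.0473 0.0361] yaw -0.0058 F [0.9 1.4 0.8] w 0.181
turn [-0.0062 -0.0074 -0.0021] shift [-0.4466  0.0009 -0.004 ]
top rim 55 ((519.0076293945312, 184.72149658203125), 22.58108901977539)
top plate [0.4603365  0.10002586] [0.56474184 0.2197817 ] ((512.7533569335938, 160.29541015625), (102.59757995605469, 120.4763412475586), 1.146955132484436)
scene rim 149 ((517.9047241210938, 180.49356079101562), 24.755571365356445)
scene plate [0.46400081 0.10017227] [0.56486336 0.2186811 ] ((514.3219604492188, 159.42889404296875), (100.81222534179688, 118.55207061767578), 0.16649307310581207)
```

View pics/bothB.png

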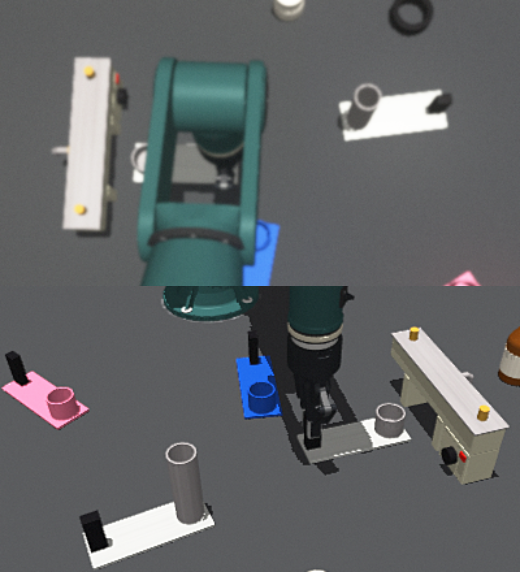

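Aligned with the gap (cup x 0.5185). Going through slowly, stopping a little short.

>>> {"fn": "play_rows", "kwargs": {
  "increments": [
    [[0,0,0],[-0.03,0,-0.004],-1],
    [[0,0,0],[-0.08,0,-0.004],-1],
    [[0,0,0],[-0.13,0,-0.004],-1],
    [[0,0,0],[-0.18,0,-0.004],-1],
    [[0,0,0],[-0.23,0,-0.004],-1],
    [[0,0,0],[-0.28,0,-0.004],-1],
    [[0,0,0],[-0.33,0,-0.004],-1],
    [[0,0,0],[-0.38,0,-0.004],-1],
    [[0,0,0],[-0.41,0,-0.004],-1],
    [[0,0,0],[-0.42,0,-0.004],-1],
    [[0,0,0],[-0.42,0,-0.004],-1]
  ]
}}

```text
time: 8.05
position: [0.5188, 0.1737, 0.0361]
eef_rot: [-1.201, 1.212, -1.214]
force: [-0.8, 1.3, -1.7]
gripper_width: 0.18
```

```bash
python3 look.py C "(.519,.1813,.036)"; python3 meas.py C .285 .35 .48 .56
python3 - <<'E'
from h import *
im=cv2.imread("pics/topC.png")[130:230,130:230]; b=cv2.imread("pics/sceneC.png")[110:260,390:540]
K,T=cam('wrist');w,d=r.read_camera('wrist');cv2.imwrite('pics/wC.png',w)
cv2.imwrite("pics/zC.png",np.hstack([cv2.resize(im,(390,390)),cv2.resize(b,(390,390))]))
E
```

```text
t 8.05 pos [0.5188 0.1737 0.0361] yaw -0.0062 F [-0.8  1.3 -1.7] w 0.18
turn [-0.0057 -0.0078 -0.0034] shift [-0.0255  0.0003  0.0004]
```

View pics/zC.png

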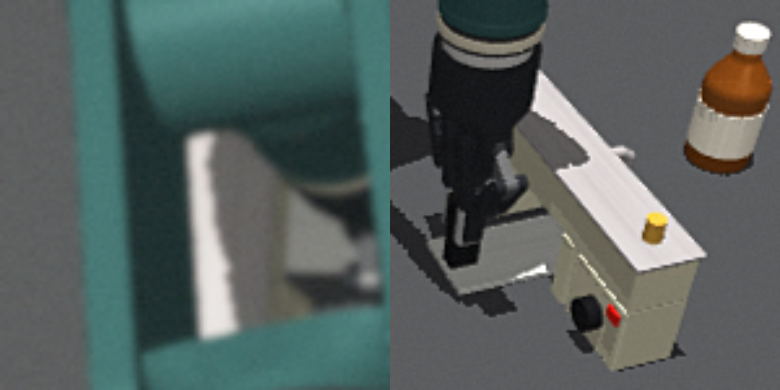

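View pics/wC.png

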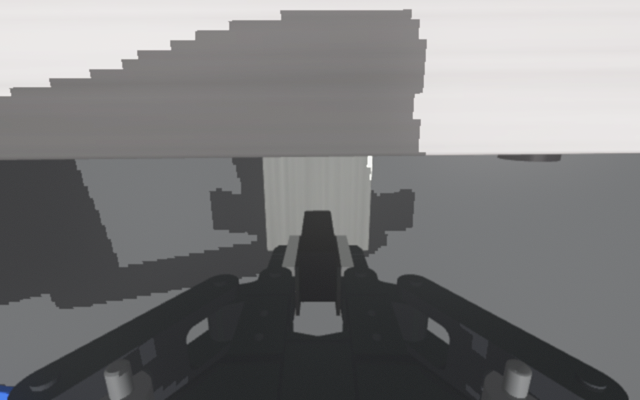

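The slide passed through cleanly with low forces. Last 7 mm, then check before letting go.

>>> {"fn": "play_rows", "kwargs": {
  "increments": [
    [[0,0,0],[-0.012,0,0],-1],
    [[0,0,0],[-0.024,0,0],-1],
    [[0,0,0],[-0.025,0,0],-1],
    [[0,0,0],[-0.025,0,0],-1],
    [[0,0,0],[-0.025,0,0],-1]
  ]
}}

```text
time: 8.7
position: [0.519, 0.1802, 0.0361]
eef_rot: [-1.201, 1.212, -1.215]
force: [0.8, 0.6, -1.0]
gripper_width: 0.173
```

```bash
python3 -c "
from h import *
delta((.519,.181,.036),0)
K,T=cam('wrist');w,d=r.read_camera('wrist');cv2.imwrite('pics/wD.png',w)
vv,uu=np.mgrid[:400,:640]
P=np.stack([(uu-K[0,2])/K[0,0]*d,(vv-K[1,2])/K[1,1]*d,d],-1)@T[:3,:3].T+T[:3,3]
for v in range(100,260,12): print(v,P[v,350].round(3),P[v,450].round(3),P[v,316].round(3))
"
```

```text
t 8.7 pos [0.519  0.1802 0.0361] yaw -0.0072 F [ 0.8  0.6 -1. ] w 0.173
turn [-0.0059 -0.0092 -0.0028] shift [-0.0026  0.0002 -0.    ]
100 [0.528 0.25  0.104] [0.552 0.25  0.104] [0.52  0.25  0.103]
112 [0.528 0.247 0.104] [0.552 0.247 0.103] [0.52  0.247 0.103]
124 [0.528 0.244 0.103] [0.552 0.244 0.104] [0.52  0.244 0.103]
136 [0.528 0.241 0.104] [0.553 0.241 0.103] [0.52  0.241 0.103]
148 [0.528 0.238 0.102] [0.553 0.238 0.103] [0.52  0.238 0.104]
160 [0.528 0.235 0.104] [0.553 0.235 0.104] [0.52  0.235 0.104]
172 [0.528 0.232 0.104] [0.554 0.232 0.104] [0.52  0.233 0.104]
184 [0.528 0.229 0.104] [0.602 0.207 0.   ] [0.52  0.229 0.103]
196 [0.54  0.202 0.005] [ 0.603  0.199 -0.002] [0.519 0.202 0.005]
208 [0.54  0.194 0.006] [ 0.604  0.192 -0.002] [0.519 0.194 0.005]
220 [0.54  0.187 0.006] [0.604 0.184 0.   ] [0.519 0.193 0.025]
232 [0.54  0.179 0.006] [ 0.605  0.176 -0.   ] [0.519 0.193 0.043]
244 [0.54  0.171 0.006] [0.606 0.168 0.   ] [0.519 0.193 0.058]
256 [0.534 0.19  0.064] [ 0.607  0.159 -0.001] [0.519 0.191 0.066]
```

>>> {"fn": "play_rows", "kwargs": {
  "increments": [
    [[0,0,0],[0,0,0],-0.1],
    [[0,0,0],[0,0,0],-0.1],
    [[0,0,0],[0,0,0],-0.1],
    [[0,0,0],[0,0,0],-0.1],
    [[0,0,0],[0,-0.05,0],-0.1],
    [[0,0,0],[0,-0.15,0],-0.1],
    [[0,0,0],[0,-0.3,0],-0.1],
    [[0,0,0],[0.1,-0.45,0],-0.1],
    [[0,0,0],[0.25,-0.6,0],-0.1],
    [[0,0,0],[0.4,-0.6,0],-0.1],
    [[0,0,0],[0.55,-0.6,0],-0.1],
    [[0,0,0],[0.7,-0.6,-0.1],-0.1]
  ]
}}

```text
time: 9.95
position: [0.4919, -0.0266, 0.2178]
eef_rot: [-1.198, 1.208, -1.219]
force: [0.6, -2.1, -0.2]
gripper_width: 0.45
```

>>> {"fn": "play_rows", "kwargs": {
  "increments": [
    [[0,0,0],[0.1,0,-0.1],-0.1],
    [[0,0,0],[0.25,0,-0.2],-0.1],
    [[0,0,0],[0.4,0,-0.3],-0.1],
    [[0,0,0],[0.5,0,-0.3],-0.1],
    [[0,0,0],[0.5,0,-0.3],-0.1]
  ]
}}

```text
time: 10.45
position: [0.3996, -0.1795, 0.2183]
eef_rot: [-1.196, 1.211, -1.227]
force: [0.4, 0.9, 0.1]
gripper_width: 0.448
```

```bash
python3 look.py E "(.519,.1813,.036)"; python3 meas.py E .285 .35 .47 .57
python3 - <<'E'
from h import *
im=cv2.imread("pics/topE.png")[120:230,130:240]; b=cv2.imread("pics/sceneE.png")[110:260,390:540]
cv2.imwrite("pics/zE.png",np.hstack([cv2.resize(im,(390,390),interpolation=2),cv2.resize(b,(390,390),interpolation=2)]))
for n in("top","scene"):
    P=np.load(f"P{n}E.npy")
    q=P[(P[...,2]>.05)&(P[...,2]<.07)&(P[...,0]>.49)&(P[...,0]<.55)&(P[...,1]>.15)&(P[...,1]<.215)]
    if len(q)>3: print(n,"grip",len(q),q.min(0),q.max(0))
    K,T=cam(n)
    g=lambda p:proj(K,T,p).round(1)
    print("expected mouth px",g([.518,.3135,.063]),"cup rim",g([.518,.3135,.042]))
E
```

```text
t 10.45 pos [ 0.3996 -0.1795  0.2183] yaw -0.0143 F [0.4 0.9 0.1] w 0.448
turn [-0.0141 -0.0183  0.0028] shift [-1.2096  0.6092  0.3739]
top rim 68 ((518.3405151367188, 312.8208923339844), 23.03525733947754)
top plate [0.4727663  0.31425728] [0.56971411 0.34999236] ((521.2391357421875, 332.1238098144531), (35.733821868896484, 96.94807434082031), 89.98140716552734)
top grip 118 [0.50991678 0.16970011 0.05042819] [0.52705802 0.19364152 0.06931796]
expected mouth px [164.3 178.3] cup rim [167.5 180.6]
scene grip 146 [0.51011377 0.17106682 0.05011726] [0.52843866 0.19733822 0.06906389]
expected mouth px [479.9 177. ] cup rim [477.9 184.8]
```

View pics/zE.png

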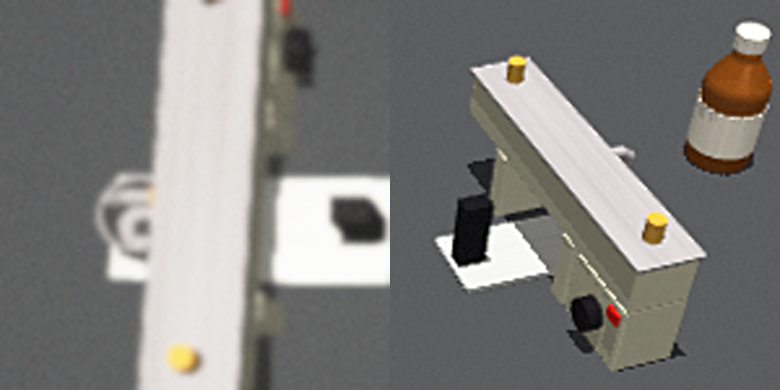

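View pics/bothE.png

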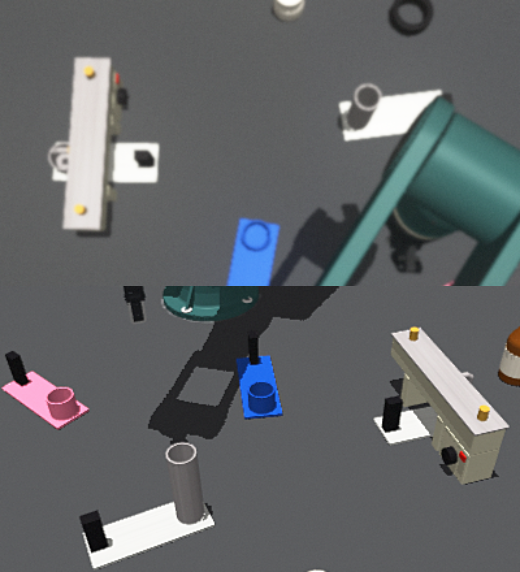

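Cup rim measures (0.5183, 0.3128) against the estimated mouth at (0.518, 0.3135). The spout itself is too coarse in these views, so I'll check it from above the far side with the wrist camera.

>>> {"fn": "play_rows", "kwargs": {
  "increments": [
    [[0,0,0],[-0.3,-0.15,0.1],-0.1],
    [[0,0,0],[-0.6,-0.15,0.25],-0.1],
    [[0,0,0],[-0.9,-0.15,0.36],-0.1],
    [[0,0,0],[-0.9,-0.15,0.36],-0.1],
    [[0,0,0],[-0.9,-0.15,0.36],-0.1],
    [[0,0,0],[-0.9,-0.15,0.36],-0.1],
    [[0,0,0],[-0.9,-0.15,0.36],-0.1],
    [[0,0,0],[-0.9,-0.15,0.36],-0.1]
  ]
}}

```text
time: 11.35
position: [0.5105, 0.0949, 0.2644]
eef_rot: [-1.199, 1.205, -1.217]
force: [-0.1, -0.4, -0.3]
gripper_width: 0.451
```

>>> {"fn": "play_rows", "kwargs": {
  "increments": [
    [[0,0,0],[-0.3,0,0.02],-0.1],
    [[0,0,0],[-0.6,0,0.03],-0.1],
    [[0,0,0],[-0.8,0,0.03],-0.1],
    [[0,0,0],[-0.8,0,0.03],-0.1],
    [[0,0,0],[-0.8,0,0.03],-0.1],
    [[0,0,0],[-0.8,0,0.03],-0.1],
    [[0,0,0],[-0.8,0,0.03],-0.1]
  ]
}}

```text
time: 12.05
position: [0.5204, 0.3346, 0.2643]
eef_rot: [-1.201, 1.205, -1.218]
force: [-0.1, -1.1, -0.8]
gripper_width: 0.452
```

```bash
python3 - <<'E'
from h import *
delta((.519,.3135,.25),0)
K,T=cam('wrist');w,d=r.read_camera('wrist');cv2.imwrite('pics/wF.png',w)
print("mouth",proj(K,T,[.518,.3135,.063]),"rim",proj(K,T,[.518,.3135,.042]))
vv,uu=np.mgrid[:400,:640]
P=np.stack([(uu-K[0,2])/K[0,0]*d,(vv-K[1,2])/K[1,1]*d,d],-1)@T[:3,:3].T+T[:3,3]
np.save("PwF.npy",P)
b=(abs(P[...,0]-.519)<.04)&(P[...,1]>.284)&(P[...,1]<.345)
q=P[b&(P[...,2]>.037)&(P[...,2]<.047)]; print("rim",len(q),cv2.minEnclosingCircle((q[:,:2]*1000).astype(np.float32)))
q=P[b&(P[...,2]>.055)&(P[...,2]<.098)]; print("spout",len(q),q.min(0),q.max(0))
for a in np.arange(.06,.098,.005):
    k=q[(q[:,2]>=a)&(q[:,2]<a+.005)]
    if len(k): print(round(a,3),len(k),k.min(0).round(4),k.max(0).round(4))
q=P[(P[...,2]>.101)&(P[...,2]<.107)];print("top",q.min(0),q.max(0))
E
```

```text
t 12.05 pos [0.5204 0.3346 0.2643] yaw -0.0042 F [-0.1 -1.1 -0.8] w 0.452
turn [-0.0123 -0.0054  0.0011] shift [ 0.0703  0.0476 -0.0047]
mouth [313.11685085 195.81722609] rim [313.18555141 191.76544697]
rim 254 ((520.502197265625, 311.37176513671875), 22.847951889038086)
spout 321 [0.51205765 0.28402132 0.06762611] [0.52804374 0.31604908 0.09662473]
0.065 5 [0.5167 0.3138 0.0676] [0.5237 0.3159 0.0699]
0.07 8 [0.5156 0.3133 0.0708] [0.5226 0.316  0.0745]
0.075 11 [0.5156 0.3115 0.0751] [0.5248 0.3156 0.0799]
0.08 52 [0.5131 0.2866 0.0804] [0.528  0.3156 0.085 ]
0.085 141 [0.5121 0.2846 0.085 ] [0.528 0.313 0.09 ]
0.09 101 [0.5121 0.284  0.09  ] [0.5267 0.3053 0.095 ]
0.095 3 [0.5167 0.284  0.0951] [0.5222 0.2871 0.0966]
top [0.39781391 0.22850893 0.1010172 ] [0.66204607 0.46529072 0.10697179]
```

View pics/wF.png

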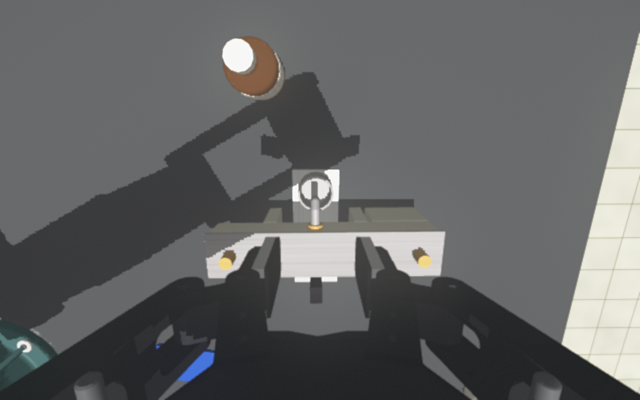

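The wrist view shows the spout tip at about (316,197), inside the cup rim centred near (316,190). In the same frame the rim is at (0.5205, 0.3114), and the spout centre is x ≈ 0.520, mouth y ≈ 0.312. They agree to about 1 mm, so I'm handing in.

```bash
python3 -c "
from h import *
s=r.read_state();print(s['time'],s['force'].round(1),s['position'])
print(r.hand_in())"
```

```text
12.1 [ 0.4 -0.4 -0.3] [0.52062528 0.33376175 0.2646348 ]
the job is handed in; nothing more can be done
None
```

The job is done and handed in at 12.1 s. I took the silver low-cup slide by its grip and dragged it flat along the bench, cup first, through the gap. I stopped with the cup under the spout, let go and lifted the arm clear.

- **Position:** the wrist camera put the cup rim within about 1 mm of the spout mouth. The top camera, checked against my earlier estimate of the mouth, also agreed to about 1 mm.
- **Grip side:** the grip stands on the near side of the trough, with the plate flat on the bench. Its centre is 47–50 mm before the trough, depending on which measurement of the trough's near edge is used (the spec is 50 mm). A slight lid overhang or the 2 mm calibration error could explain the difference. I went by the cup and spout match.
- **Everything else:** I kept clear of the tall, blue and pink slides, and they look undisturbed in the views after release. The wrist force readings after each move stayed below about 6 N, and the robot was touching nothing at hand-in.

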